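# Put the piled-up bedside things back in their trays

## Robot

A 6-joint arm with a two-finger parallel gripper is mounted at the origin on the work surface. World frame = base frame: x ahead of the robot, y to its left, z up, the work surface at z = 0. Lengths are in m, angles in rad, forces in N, time in s.
With the tool pointing down it reaches from about 0.35 to 0.775 m from the base axis. Payload 5.5 kg.
Tool frame: the origin (TCP) lies at the very end of the fingers, on their centre line; the grasp point (between the pads) lies 19 mm behind it; z points along the fingers, y is the direction in which the jaws open and shut (so a half turn about z gives the same grasp; the last joint's range is limited). The gripper opens to 85 mm and grips with 20 to 120 N. Pads are 22 mm wide; open, the fingers measure 114 mm over their backs; the gripper's body (76 mm by 85 mm) begins 54 mm behind the grasp point. The pads swing forward as they close: fully open they stand 13 mm farther back than shut.
Start: joints at [1.144, 0.313, 0.046, 1.304, 0, 1.431], TCP at [0.163, 0.552, 0.231] pointing down, gripper open.
Joint ranges: [-2.76, 2.76], [-0.86, 1.69], [-1.03, 1.26], [-2.2, 2.34], [-1.47, 1.5], [-3.14, 3.14]. Speed limits (rad/s): [2.57, 2.57, 3.14, 3.14, 3.14, 3.14].

## Interface

Orientations are given as a unit quaternion [w, x, y, z].
In Python, from workcell import env gives the robot as it stands. The module is installed in compiled form; this text tells all that it offers.
- The arm moves only by the shell command python3 -m pendant 'ROWS' [FORCE]. ROWS is JSON, a list of rows, each an object with "fingers": the finger opening in mm, from 0 to 85.4; "delta_pos": the shift along the tool's x, y, z in mm, a list of three; "angular": the turn, a rotation vector about the tool's x, y, z in rad, a list of three. In form: [{"fingers": fingers, "delta_pos": [x, y, z], "angular": [ax, ay, az]}, ...]. A call has 1 to 12 rows; each row shifts and turns the commanded pose from where the row before left it, along the tool's axes as they then stand; what a row does not reach is not made up. A row lasts 1/10 s, in which the tool goes at most 50 mm and 8.59 degrees, less where a joint would pass 70% of its speed; a pose out of reach is approached as far as the arm can. A call is refused whole if a number of a shift passes 50 or a number of a turn 0.15, either way. A call with a gripper value outside its range is refused whole. The fingers move at their own pace and stop on an object; FORCE is the grip in N (left out, the last holds). Time passes only in rows, so rows that do not move let the fingers close. It gives the time, the measured TCP pose, the force and the opening at its end, in the units of the state.
- env.get_state(): the state, without advancing time (a new reading comes with each control period).
- env.read_camera(name): name is "scene" or "top"; returns the picture (480x640x3 uint8, blue, green, red); there is no depth.
- env.camera_params(name): a dict with "fx", "fy", "cx", "cy" (pixels), "view" (4x4, takes a point from world to camera coordinates). Camera axes: x right, y up, looking along -z (the intrinsics and any distortion apply to the point x, -y, -z); pixel columns grow to the right and rows downward; lengths in m; the calibration is good to about 2 mm. A picture is of the moment at which its call begins. camera_params takes no time and is no camera call.
- env.hand_in(): hands the job in, once; it reports no verdict.
The state is a dict: "clock": time; "joint_pos": joint angles; "qvel": joint speeds; "tau": joint torques, N m; "tcp_pos": TCP position; "orientation": TCP orientation; "wrist_force": force on the tool from outside, world axes, zero at the start; "ft_torque": the same for the moment, N m; "finger_gap": finger opening in m.
Only numpy, scipy, OpenCV 4.12 (cv2) and the standard library are available. Lean on these libraries where they do the work, as an engineer would, in place of code of your own. Each camera call takes 0.05 s, during which the arm holds its last target. There are 200 camera calls.

## Task

The bedside things were piled up while the table was wiped. Take the pile apart from the top down, one thing at a time, and set each upright and flat inside the shallow tray made for its shape and size: brass tin in the small round dish, porcelain pot in the larger round dish, black clock in the shorter rectangular tray, wooden tea box in the longer one. Set things down without dropping or toppling any, and leave the drinking glass and the remote control where they are.

Things in the scene. Friction and masses are not known exactly. Their poses are not given: they have to be found in the camera images.
- tin: Small brass tin, an upright solid cylinder, 38 mm diameter, 34 mm high, about 60 g, starting at the top of the pile, on the pot. Origin: centre of its underside; z up along its axis. Yaw has no meaning.
- pot: White porcelain pot with a flat lid, an upright closed cylinder, 56 mm diameter (the lowest 6 mm taper in to 46 mm), 42 mm high, about 150 g, starting on the clock. Origin: centre of its underside; z up along its axis. Yaw has no meaning.
- clock: Black plastic bedside clock, a block 96 mm along its x, 60 mm along its y, 38 mm high, about 220 g, pale display on one long side, starting flat on the wooden box. Origin: centre of its underside; z up. Either end may point either way in its tray.
- caddy: Brown wooden tea box, closed, a block 140 mm along its x, 66 mm along its y, 44 mm high, about 300 g, at the bottom of the pile, on the table. Origin: centre of its underside; z up. Either end may point either way in its tray.
- tin_dish: Small round dish for the tin, dark leather with grey felt floor: inside diameter 56 mm, outside 64 mm, floor 3 mm above the table, rim 8 mm above the table (5 mm above the floor). Fixed to the table. Origin: centre of its underside, on the table top; z up.
- pot_dish: Larger round dish for the pot, dark leather with grey felt floor: inside diameter 74 mm, outside 82 mm, floor 3 mm above the table, rim 8 mm above the table. Fixed to the table. Origin: centre of its underside, on the table top; z up.
- clock_tray: Shorter rectangular tray for the clock, dark leather with grey felt floor: inside 114 mm along its x by 78 mm along its y, outside 122 by 86 mm, floor 3 mm above the table, rim 8 mm above the table. Fixed to the table. Origin: centre of its underside, on the table top; z up.
- caddy_tray: Longer rectangular tray for the wooden tea box, dark leather with grey felt floor: inside 158 mm along its x by 84 mm along its y, outside 166 by 92 mm, floor 3 mm above the table, rim 8 mm above the table. Fixed to the table. Origin: centre of its underside, on the table top; z up.
- glass: Bystander: clear drinking glass, 68 mm diameter at the rim, 100 mm high, standing on the table towards the right edge of the work. Origin: centre of its underside. Leave it alone.
- remote: Bystander: grey remote control, 160 mm along its x, 44 mm wide, 18 mm thick, lying on the table towards the left edge of the work. Origin: centre of its underside. Leave it alone. (A black desk telephone, fixed, about 60 mm high, stands beyond the work straight ahead of the robot, its near edge 0.71 m from the robot's axis.)
Mind the look-alikes: they are no part of the job. Of the things shaped like the clock, the black one is meant. Several things have the shape of the tin; the one meant has the colours described above.

How it is judged:
On the way, in this order (a step that is already met when the one before it is completed fails the run):
1. the brass tin stands in the small round dish, released (horizontal distance between tin and tin_dish below 0.014 m and z of tin in the frame of tin_dish between 0 and 0.006 m and angle between tin's own z axis and vertical below 0.06 rad and linear speed of tin below 0.02 m/s and contact force between tin and the fingers below 0.05 N), for 0.2 s.
2. the porcelain pot stands in the larger round dish, released (horizontal distance between pot and pot_dish below 0.014 m and z of pot in the frame of pot_dish between 0 and 0.006 m and angle between pot's own z axis and vertical below 0.06 rad and linear speed of pot below 0.02 m/s and contact force between pot and the fingers below 0.05 N), for 0.2 s.
3. the black clock lies in the shorter rectangular tray, released (horizontal distance between clock and clock_tray below 0.014 m and z of clock in the frame of clock_tray between 0 and 0.006 m and angle between clock's own z axis and vertical below 0.06 rad and linear speed of clock below 0.02 m/s and contact force between clock and the fingers below 0.05 N), for 0.2 s.
4. the wooden box lies in the longer rectangular tray, released (horizontal distance between caddy and caddy_tray below 0.014 m and z of caddy in the frame of caddy_tray between 0 and 0.006 m and angle between caddy's own z axis and vertical below 0.06 rad and linear speed of caddy below 0.02 m/s and contact force between caddy and the fingers below 0.05 N), for 0.2 s.
At the end, for the whole second after the job is handed in: Each of the four things stands upright (within 0.06 rad) and flat on the floor of its own tray or dish (underside less than 6 mm above the tray's underside, which stands on the table), its centre within 14 mm of the tray's centre, released and at rest (under 0.02 m/s) (all of step 1 and all of step 2 and all of step 3 and all of step 4); the robot touches nothing.
It fails at once if a bystander (glass or remote) is moved more than 15 mm (distance of any of glass, remote from where it was at the start of the episode above 0.015 m).
It fails at once if a thing is tipped over (more than 0.7 rad) (angle between any of tin, pot, clock, caddy's own z axis and vertical above 0.7 rad).
It fails at once if a thing is dropped (moves faster than 0.6 m/s, as after a fall of 18 mm, with no finger touching it) ((linear speed of tin above 0.6 m/s and contact force between tin and the fingers below 0.05 N) or (linear speed of pot above 0.6 m/s and contact force between pot and the fingers below 0.05 N) or (linear speed of clock above 0.6 m/s and contact force between clock and the fingers below 0.05 N) or (linear speed of caddy above 0.6 m/s and contact force between caddy and the fingers below 0.05 N)).
It also fails if it takes over 125 s, if anything falls off the work surface, if the arm or the gripper's body presses on something with over 40 N, if the wrist force passes 120 N, or if a joint passes its speed limit or range.

## Working session

There is one attempt and no reset: what is moved stays moved. The work goes in short steps, Python scripts to look and compute and a shell command to move; the robot and the scene stay as the last step left them, time stands still between calls to the robot, and variables do not carry over. Pictures are saved under pics/ and viewed, about 12 in all and at most 16, crops included, and the job is handed in when it is done.

```bash
mkdir -p pics; python3 - <<'E'
from workcell import env
import cv2
for n in("scene","top"):
    im=env.read_camera(n); cv2.imwrite(f"pics/{n}0.png",im)
    p=env.camera_params(n); print(n,p)
s=env.get_state(); print(s)
E
```

```text
scene {'fx': 499.83064634089897, 'fy': 499.83064634089897, 'cx': 314.0468005822437, 'cy': 246.7953309938936, 'view': array([[-0.67313465,  0.73925421,  0.01982294,  0.29858478],
       [-0.45492156, -0.43506861,  0.77702103,  0.12172787],
       [ 0.5830404 ,  0.5140219 ,  0.62916244, -1.44790158],
       [ 0.        ,  0.        ,  0.        ,  1.        ]])}
top {'fx': 462.1133381685064, 'fy': 462.1133381685064, 'cx': 332.5894840279532, 'cy': 239.58044915458743, 'view': array([[ 0.02707978, -0.99959016, -0.00928389, -0.01056689],
       [ 0.99150464,  0.02567644,  0.12751183, -0.44136055],
       [-0.12722119, -0.01265801,  0.9917936 , -1.07163098],
       [ 0.        ,  0.        ,  0.        ,  1.        ]])}
{'clock': 0.1, 'joint_pos': array([ 1.14443831e+00,  3.13930491e-01,  4.51328839e-02,  1.30359289e+00,
       -3.65022514e-05,  1.43120930e+00]), 'qvel': array([-7.86157669e-04, -2.23175231e-03,  3.35643836e-03,  9.87598450e-04,
        3.37068496e-05,  4.78197838e-04]), 'tau': array([ 2.50262543e-03, -4.81726885e+01,  2.99243975e+01,  1.27930928e-02,
       -1.88315867e-04,  1.39436793e-05]), 'tcp_pos': array([0.16247409, 0.55111578, 0.23051156]), 'orientation': array([-2.05029203e-04,  1.42894620e-01,  9.89737587e-01, -7.70478646e-04]), 'wrist_force': array([ 1.07489723, -0.80560486,  0.05862487]), 'ft_torque': array([-0.01966435, -0.00768095, -0.02427094]), 'finger_gap': 0.08552704297890742}
```

View pics/top0.png

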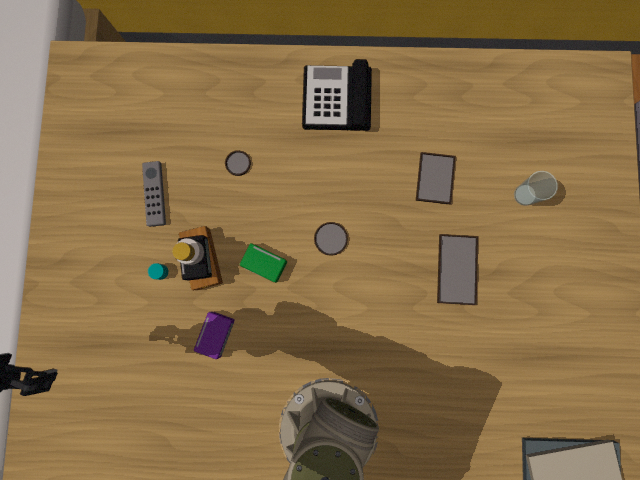

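View pics/scene0.png

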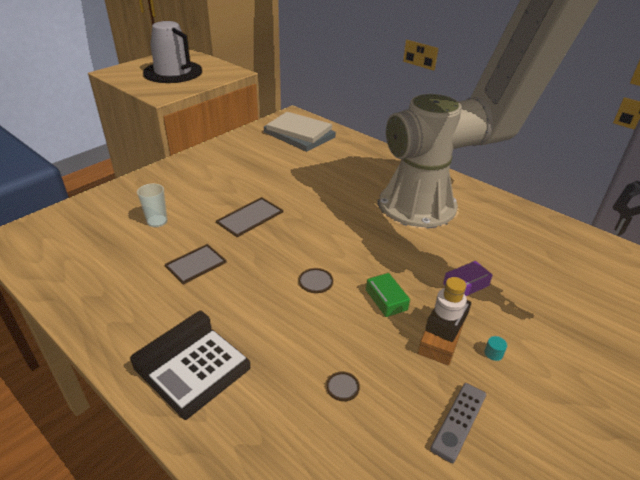

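The top view shows the tin at (182,251) on the pot, clock and caddy. The dishes are at (238,163) and (331,239), and the trays at (436,178) and (458,269). The green, purple and teal things are look-alikes. The scene view agrees.

```bash
cat > h.py <<'E'
import numpy as np, cv2
from workcell import env
def ray(n,uv,z):
    p=env.camera_params(n); V=np.array(p["view"]); R,t=V[:3,:3],V[:3,3]
    c=-R.T@t
    uv=np.atleast_2d(np.asarray(uv,float))
    d=np.c_[(uv[:,0]-p["cx"])/p["fx"],-(uv[:,1]-p["cy"])/p["fy"],-np.ones(len(uv))]@R
    return c+d*((z-c[2])/d[:,2])[:,None]
def blobs(mask,roi,amin=60):
    x0,y0,x1,y1=roi; m=np.zeros_like(mask); m[y0:y1,x0:x1]=mask[y0:y1,x0:x1]
    cs,_=cv2.findContours(m,cv2.RETR_EXTERNAL,cv2.CHAIN_APPROX_NONE)
    return sorted([c for c in cs if cv2.contourArea(c)>amin],key=cv2.contourArea,reverse=True)
def rect(n,c,z):
    P=(ray(n,c[:,0,:],z)[:,:2]*1000).astype(np.float32)
    (cx,cy),(w,h),a=cv2.minAreaRect(P)
    if w<h: w,h,a=h,w,a+90
    return np.round([cx,cy,w,h,(a+90)%180-90],1)   # mm, long-axis angle deg from +x
E
python3 - <<'E'
from h import *
t=cv2.imread("pics/top0.png"); s=cv2.imread("pics/scene0.png")
for n,im,rois in(("top",t,dict(tind=(215,145,260,182),potd=(305,212,358,264),clk=(408,145,465,212),cad=(430,228,488,312))),
  ("scene",s,dict(tind=(320,365,365,408),potd=(290,262,342,300),clk=(158,240,232,286),cad=(210,193,290,240)))):
    hsv=cv2.cvtColor(im,cv2.COLOR_BGR2HSV)
    m=((hsv[...,1]<80)|(hsv[...,2]<70)).astype(np.uint8)*255
    for k,r in rois.items():
        b=blobs(m,r)
        if b: print(n,k,rect(n,b[0],.008))
hsv=cv2.cvtColor(t,cv2.COLOR_BGR2HSV)
for u in[(182,251),(199,250),(185,262),(200,270),(195,235),(212,270),(205,235),(100,300)]: print(u,hsv[u[1],u[0]])
a=cv2.resize(t[215:300,140:240],None,fx=6,fy=6,interpolation=cv2.INTER_CUBIC); cv2.imwrite("pics/c1.png",a)
E
```

```text
top tind [630.3 241.9  63.5  59.8  46.6]
top potd [446.8   5.4  77.7  75.8 -88.5]
top clk [ 603.9 -247.4  123.2   86.3   -5.3]
top cad [ 380.7 -300.   165.3   93.2   -1.9]
scene tind [630.8 243.   60.6  57.4  10. ]
scene potd [447.    7.9  73.5  72.6 -46.4]
scene clk [ 603.  -246.2  119.1   86.3   -5.6]
scene cad [ 379.9 -298.   165.4   92.3   -1.9]
(182, 251) [ 21 188 168]
(199, 250) [13 38 95]
(185, 262) [ 11  23 186]
(200, 270) [150  41  31]
(195, 235) [ 14 175 121]
(212, 270) [ 15 187  86]
(205, 235) [ 15 182 140]
(100, 300) [ 18 127 147]
```

View pics/c1.png

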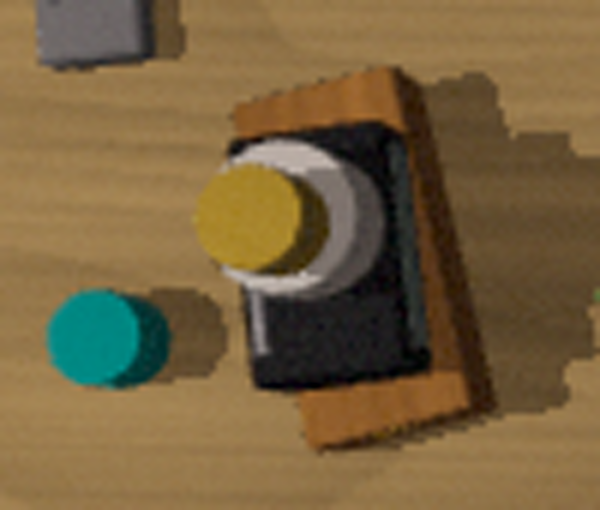

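The crop shows the brass tin over the pot's left part, with its top centred at crop (248,220). The clock corners are near (228,145), (385,128), (412,372) and (255,388). The caddy top corners are near (232,103), (392,68), (466,408) and (310,450), and the teal tin is at (98,338).

```bash
python3 - <<'E'
from h import *
o=np.array([140,215]); f=lambda L:(np.array(L)+.5)/6-.5+o
for n,L,z in(("tin",[(248,220),(195,220),(302,220)],.158),("pot",[(286,219),(217,219),(355,219)],.124),("teal",[(96,337)],.034)):
    print(n,np.round(ray("top",f(L),z)*1000,1)[:,:2].tolist())
for n,L,z in(("clock",[(228,145),(385,126),(412,372),(255,388)],.082),("caddy",[(232,103),(392,68),(466,408),(310,450)],.044)):
    print(n,rect("top",f(L).astype(np.float32)[:,None],z))
# scene view tin
s=cv2.imread("pics/scene0.png");hsv=cv2.cvtColor(s,cv2.COLOR_BGR2HSV)
m=((abs(hsv[...,0].astype(int)-22)<5)&(hsv[...,1]>160)).astype(np.uint8)*255
for c in blobs(m,(435,270,480,310),20):
    x,y,w,h=cv2.boundingRect(c); print(x,y,w,h, ray("scene",[(x+w/2,y+h/2)],.141)[0,:2])
s=env.get_state(); print(s["tcp_pos"])
from scipy.spatial.transform import Rotation as R
q=s["orientation"]; print(R.from_quat([q[1],q[2],q[3],q[0]]).as_matrix().round(3))
E
```

```text
tin [[391.9, 316.7], [391.5, 335.3], [392.4, 297.8]]
pot [[395.9, 314.6], [395.2, 339.6], [396.5, 289.6]]
teal [[356.0, 415.8]]
clock [385.5 314.8  95.3  59.7   9.8]
caddy [390.4 314.7 140.3  64.   16.4]
445 277 20 25 [0.38835824 0.31607715]
[0.16247409 0.55111578 0.23051156]
[[-0.959  0.283 -0.001]
 [ 0.283  0.959 -0.001]
 [ 0.    -0.002 -1.   ]]
```

Sizes and heights agree with those given: clock 95x60, caddy 140x64, tin 37.5 mm, trays right. Going above the tin.

```bash
python3 -m pendant '[{"fingers":85,"delta_pos":[-15,-8,0],"angular":[0,0,0]},{"fingers":85,"delta_pos":[-27,-15,0],"angular":[0,0,0]},{"fingers":85,"delta_pos":[-30,-17,0],"angular":[0,0,0]},{"fingers":85,"delta_pos":[-30,-17,0],"angular":[0,0,0]},{"fingers":85,"delta_pos":[-30,-17,0],"angular":[0,0,0]},{"fingers":85,"delta_pos":[-30,-17,0],"angular":[0,0,0]},{"fingers":85,"delta_pos":[-30,-17,0],"angular":[0,0,0]},{"fingers":85,"delta_pos":[-30,-17,0],"angular":[0,0,0]},{"fingers":85,"delta_pos":[-30,-17,0],"angular":[0,0,0]},{"fingers":85,"delta_pos":[-22,-12,0],"angular":[0,0,0]},{"fingers":85,"delta_pos":[-12,-6,0],"angular":[0,0,0]},{"fingers":85,"delta_pos":[0,0,0],"angular":[0,0,0]}]' 30; cat >> h.py <<'E'
from scipy.spatial.transform import Rotation as Rot
def go(xyz,yaw=None):
    "tool-frame shift in mm to world xyz (mm); turn about tool z to bring the jaw axis to yaw (deg), applied after"
    s=env.get_state(); q=s["orientation"]; M=Rot.from_quat([*q[1:],q[0]]).as_matrix()
    p=np.array(s["tcp_pos"])*1000
    y=np.degrees(np.arctan2(M[1,1],M[0,1]))
    d=(np.array(xyz)-p)
    print("t",s["clock"],"tcp",p.round(1),"jaw yaw",y.round(1),"tilt",np.degrees(np.arccos(-M[2,2])).round(2),"gap",round(s["finger_gap"]*1000,1))
    print(" shift",(M.T@d).round(1))
    if yaw is not None:
        a=-((yaw-y+90)%180-90); print(" turn z rad",np.radians(a).round(3))
E
python3 -c "
from h import *
go((391,316.5,132),73.6)
cv2.imwrite('pics/s1.png',cv2.resize(env.read_camera('scene')[200:440,340:600],None,fx=2,fy=2))"
```

```text
clock: 1.3
tcp_pos: [0.3927, 0.3158, 0.2311]
orientation: [-0.0, 0.144, 0.99, -0.0]
wrist_force: [0.5, 0.6, 0.2]
finger_gap: 0.0847
t 1.3 tcp [392.7 315.8 231.1] jaw yaw 73.4 tilt 0.01 gap 84.7
 shift [ 1.8  0.2 99.1]
 turn z rad -0.004
```

View pics/s1.png

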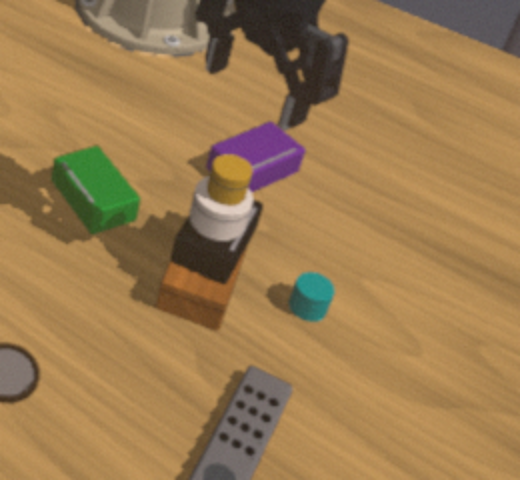

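```bash
cat >> h.py <<'E'
def proj(n,X):
    p=env.camera_params(n); V=np.array(p["view"]); c=V[:3,:3]@X+V[:3,3]
    return np.array([p["cx"]+p["fx"]*c[0]/-c[2],p["cy"]-p["fy"]*c[1]/-c[2]])
E
python3 -c "
from h import *
for s in(-1,1):
    X=np.array([.3927,.3158,.244])+s*.0425*np.array([.286,.958,0]); print((proj('scene',X)-[340,200])*2)"
```

```text
[217.16554081  73.70505695]
[284.46771274 125.53654592]
```

The crop shows the pad tips near (215,65) and (290,115). The projected tips are (217,74) and (284,126), so the jaws are centred over the tin at (230,170). I'll descend and grip.

```bash
python3 -m pendant '[{"fingers":85,"delta_pos":[2,0,20],"angular":[0,0,0]},{"fingers":85,"delta_pos":[0,0,25],"angular":[0,0,0]},{"fingers":85,"delta_pos":[0,0,22],"angular":[0,0,0]},{"fingers":85,"delta_pos":[0,0,16],"angular":[0,0,0]},{"fingers":85,"delta_pos":[0,0,10],"angular":[0,0,0]},{"fingers":85,"delta_pos":[0,0,6],"angular":[0,0,0]},{"fingers":85,"delta_pos":[0,0,0],"angular":[0,0,0]}]' 20; python3 -m pendant '[{"fingers":60,"delta_pos":[0,0,0],"angular":[0,0,0]},{"fingers":50,"delta_pos":[0,0,0],"angular":[0,0,0]},{"fingers":44,"delta_pos":[0,0,0],"angular":[0,0,0]},{"fingers":40,"delta_pos":[0,0,0],"angular":[0,0,0]},{"fingers":38,"delta_pos":[0,0,0],"angular":[0,0,0]},{"fingers":36,"delta_pos":[0,0,0],"angular":[0,0,0]},{"fingers":34,"delta_pos":[0,0,0],"angular":[0,0,0]},{"fingers":32,"delta_pos":[0,0,0],"angular":[0,0,0]},{"fingers":32,"delta_pos":[0,0,0],"angular":[0,0,0]}]' 20
python3 -c "
from h import *
go((391,316.5,132),73.6)
cv2.imwrite('pics/s2.png',cv2.resize(env.read_camera('scene')[220:380,400:540],None,fx=4,fy=3.5))"
```

```text
clock: 2.05
tcp_pos: [0.3891, 0.3181, 0.1319]
orientation: [-0.0, 0.142, 0.99, -0.0]
wrist_force: [-0.4, -0.6, -0.4]
finger_gap: 0.0848
clock: 2.95
tcp_pos: [0.39, 0.3177, 0.1326]
orientation: [0.0, 0.143, 0.99, 0.0]
wrist_force: [-1.5, -0.9, 4.6]
finger_gap: 0.0359
t 2.95 tcp [390.  317.7 132.6] jaw yaw 73.6 tilt 0.03 gap 35.9
 shift [-1.3 -0.9  0.6]
 turn z rad -0.001
```

View pics/s2.png

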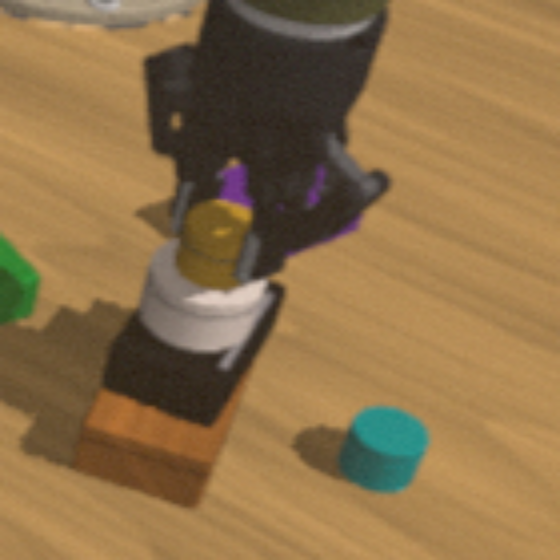

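The fingers hold the tin at (217,245) and the pot below is in place. Lifting gently.

```bash
python3 -m pendant '[{"fingers":32,"delta_pos":[0,0,0],"angular":[0,0,0]},{"fingers":32,"delta_pos":[0,0,-3],"angular":[0,0,0]},{"fingers":32,"delta_pos":[0,0,-6],"angular":[0,0,0]},{"fingers":32,"delta_pos":[0,0,-10],"angular":[0,0,0]},{"fingers":32,"delta_pos":[0,0,-15],"angular":[0,0,0]},{"fingers":32,"delta_pos":[0,0,-15],"angular":[0,0,0]},{"fingers":32,"delta_pos":[0,0,-10],"angular":[0,0,0]},{"fingers":32,"delta_pos":[0,0,-4],"angular":[0,0,0]},{"fingers":32,"delta_pos":[0,0,0],"angular":[0,0,0]},{"fingers":32,"delta_pos":[0,0,0],"angular":[0,0,0]}]' 25
python3 -c "
from h import *
go((630.5,242.3,100),73.6)
cv2.imwrite('pics/s3.png',cv2.resize(env.read_camera('scene')[190:350,400:540],None,fx=4,fy=3.5))"
```

```text
clock: 4.0
tcp_pos: [0.3896, 0.3176, 0.1949]
orientation: [-0.0, 0.143, 0.99, -0.0]
wrist_force: [-0.1, 0.6, -0.3]
finger_gap: 0.0362
t 4.0 tcp [389.6 317.6 194.9] jaw yaw 73.6 tilt 0.04 gap 36.2
 shift [-252.4   -4.    94.7]
 turn z rad -0.001
```

View pics/s3.png

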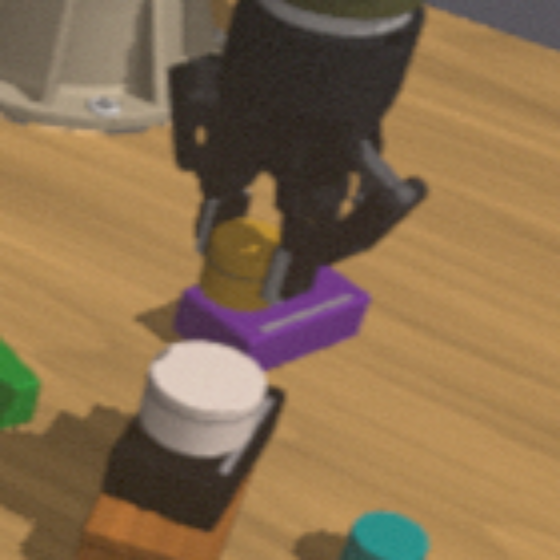

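The tin hangs upright in the jaws at (240,265), and the pot is undisturbed. Carrying it to the small dish.

```bash
python3 -m pendant '[{"fingers":32,"delta_pos":[-10,0,0],"angular":[0,0,0]},{"fingers":32,"delta_pos":[-20,0,0],"angular":[0,0,0]},{"fingers":32,"delta_pos":[-28,0,0],"angular":[0,0,0]},{"fingers":32,"delta_pos":[-30,-1,0],"angular":[0,0,0]},{"fingers":32,"delta_pos":[-30,-1,0],"angular":[0,0,0]},{"fingers":32,"delta_pos":[-30,-1,0],"angular":[0,0,0]},{"fingers":32,"delta_pos":[-30,-1,0],"angular":[0,0,0]},{"fingers":32,"delta_pos":[-28,0,0],"angular":[0,0,0]},{"fingers":32,"delta_pos":[-24,0,0],"angular":[0,0,0]},{"fingers":32,"delta_pos":[-15,0,0],"angular":[0,0,0]},{"fingers":32,"delta_pos":[-7,0,0],"angular":[0,0,0]},{"fingers":32,"delta_pos":[0,0,0],"angular":[0,0,0]}]'
python3 -m pendant '[{"fingers":32,"delta_pos":[0,0,10],"angular":[0,0,0]},{"fingers":32,"delta_pos":[0,0,20],"angular":[0,0,0]},{"fingers":32,"delta_pos":[0,0,25],"angular":[0,0,0]},{"fingers":32,"delta_pos":[0,0,25],"angular":[0,0,0]},{"fingers":32,"delta_pos":[0,0,25],"angular":[0,0,0]},{"fingers":32,"delta_pos":[0,0,20],"angular":[0,0,0]},{"fingers":32,"delta_pos":[0,0,15],"angular":[0,0,0]},{"fingers":32,"delta_pos":[0,0,10],"angular":[0,0,0]},{"fingers":32,"delta_pos":[0,0,5],"angular":[0,0,0]},{"fingers":32,"delta_pos":[0,0,0],"angular":[0,0,0]}]'
python3 -c "
from h import *
go((630.5,242.3,11.5),73.6)
t=env.read_camera('top'); s=env.read_camera('scene')
cv2.imwrite('pics/t4.png',np.hstack([cv2.resize(s[330:430,290:400],None,fx=3.5,fy=3.5),cv2.resize(t[220:320,150:250],(385,350),interpolation=cv2.INTER_CUBIC)]))"
```

```text
clock: 5.25
tcp_pos: [0.6318, 0.2414, 0.1942]
orientation: [-0.0, 0.144, 0.99, -0.0]
wrist_force: [-0.8, 1.4, -1.5]
finger_gap: 0.0363
clock: 6.25
tcp_pos: [0.6297, 0.2428, 0.0398]
orientation: [-0.0, 0.143, 0.99, -0.0]
wrist_force: [0.1, -0.5, -1.0]
finger_gap: 0.0359
t 6.25 tcp [629.7 242.8  39.8] jaw yaw 73.6 tilt 0.05 gap 35.9
 shift [-0.9 -0.2 28.3]
 turn z rad -0.0
```

View pics/t4.png

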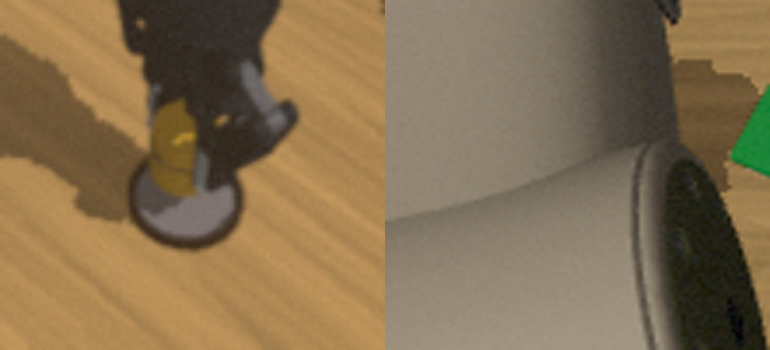

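```bash
python3 -c "
from h import *
f=lambda X:((proj('scene',np.array(X))-[290,330])*3.5).round(0)
for dx,dy in((0,0),(.019,0),(-.019,0),(0,.019),(0,-.019)):
  print(f([.6297+dx,.2428+dy,.0313]),f([.6297+dx,.2428+dy,.0653]))
print('dish',f([.6305,.2423,.008]))"
```

```text
[187. 169.] [190. 129.]
[164. 190.] [167. 151.]
[209. 147.] [213. 107.]
[214. 189.] [219. 149.]
[160. 148.] [163. 109.]
dish [183. 195.]
```

```bash
python3 -c "
from h import *
s=env.read_camera('scene'); cv2.imwrite('pics/s5.png',s); h=cv2.cvtColor(s,cv2.COLOR_BGR2HSV).astype(int)
m=((h[...,1]>170)&(h[...,0]>16)&(h[...,0]<28)).astype(np.uint8)*255
for c in blobs(m,(310,345,365,400),10): print(cv2.boundingRect(c),(c[:,0].min(0)-[290,330])*3.5,(c[:,0].max(0)+1-[290,330])*3.5)
cv2.imwrite('pics/s5c.png',np.hstack([cv2.resize(s[350:400,320:375],None,fx=7,fy=7,interpolation=cv2.INTER_CUBIC),cv2.cvtColor(cv2.resize(m[350:400,320:375],None,fx=7,fy=7),cv2.COLOR_GRAY2BGR)]))"
```

```text
(334, 359, 12, 19) [154.  101.5] [196. 168.]
(332, 375, 13, 10) [147.  157.5] [192.5 192.5]
```

View pics/s5c.png

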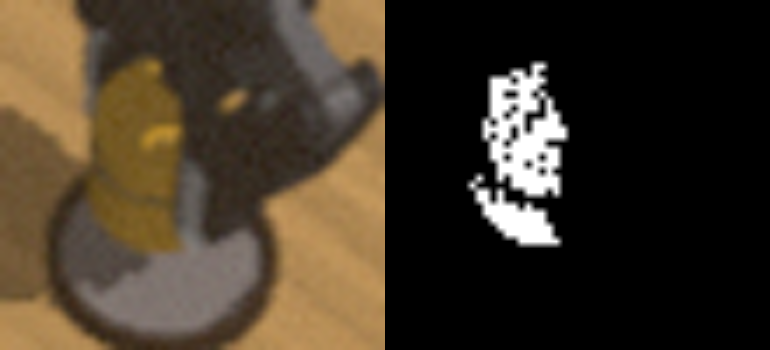

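The tin is over the dish to about 3 mm: its left edge is 332.9 px (expected 334.2) and the dish centre is (343.1,386.6). Setting down.

```bash
python3 -m pendant '[{"fingers":32,"delta_pos":[0,2,7],"angular":[0,0,0]},{"fingers":32,"delta_pos":[0,0,8],"angular":[0,0,0]},{"fingers":32,"delta_pos":[0,0,5],"angular":[0,0,0]},{"fingers":32,"delta_pos":[0,0,3],"angular":[0,0,0]},{"fingers":32,"delta_pos":[0,0,2],"angular":[0,0,0]},{"fingers":32,"delta_pos":[0,0,1],"angular":[0,0,0]},{"fingers":32,"delta_pos":[0,0,1],"angular":[0,0,0]},{"fingers":32,"delta_pos":[0,0,0],"angular":[0,0,0]},{"fingers":32,"delta_pos":[0,0,0],"angular":[0,0,0]}]'
```

```text
clock: 7.3
tcp_pos: [0.6311, 0.2446, 0.0135]
orientation: [0.0, 0.143, 0.99, 0.0]
wrist_force: [-0.1, 0.1, -0.7]
finger_gap: 0.0358
```

```bash
python3 -m pendant '[{"fingers":32,"delta_pos":[0,0,1],"angular":[0,0,0]},{"fingers":32,"delta_pos":[0,0,1],"angular":[0,0,0]},{"fingers":32,"delta_pos":[0,0,0],"angular":[0,0,0]},{"fingers":32,"delta_pos":[0,0,0],"angular":[0,0,0]}]'; python3 -m pendant '[{"fingers":32,"delta_pos":[0,0,0.7],"angular":[0,0,0]},{"fingers":32,"delta_pos":[0,0,0],"angular":[0,0,0]},{"fingers":32,"delta_pos":[0,0,0],"angular":[0,0,0]}]'
```

```text
clock: 7.7
tcp_pos: [0.6311, 0.2446, 0.0117]
orientation: [0.0, 0.143, 0.99, 0.0]
wrist_force: [-1.0, -0.6, 3.1]
finger_gap: 0.0364
clock: 8.0
tcp_pos: [0.6312, 0.2446, 0.0117]
orientation: [0.0, 0.143, 0.99, 0.0]
wrist_force: [-2.6, -0.6, 7.1]
finger_gap: 0.0359
```

```bash
python3 -m pendant '[{"fingers":37,"delta_pos":[0,0,0],"angular":[0,0,0]},{"fingers":40,"delta_pos":[0,0,0],"angular":[0,0,0]},{"fingers":46,"delta_pos":[0,0,0],"angular":[0,0,0]},{"fingers":54,"delta_pos":[0,0,0],"angular":[0,0,0]},{"fingers":60,"delta_pos":[0,0,-5],"angular":[0,0,0]},{"fingers":70,"delta_pos":[0,0,-10],"angular":[0,0,0]},{"fingers":85,"delta_pos":[0,0,-25],"angular":[0,0,0]},{"fingers":85,"delta_pos":[0,0,-35],"angular":[0,0,0]},{"fingers":85,"delta_pos":[0,0,-35],"angular":[0,0,0]},{"fingers":85,"delta_pos":[0,0,-30],"angular":[0,0,0]},{"fingers":85,"delta_pos":[0,0,-20],"angular":[0,0,0]},{"fingers":85,"delta_pos":[0,0,-10],"angular":[0,0,0]}]'
python3 -c "
from h import *
go((395.5,316,205),73.6)
t=env.read_camera('top'); s=env.read_camera('scene')
cv2.imwrite('pics/t6.png',np.hstack([cv2.resize(s[350:410,310:370],(400,400),interpolation=cv2.INTER_CUBIC),cv2.resize(t[215:300,155:240],(400,400),interpolation=cv2.INTER_CUBIC)]))"
```

```text
clock: 9.2
tcp_pos: [0.6322, 0.2449, 0.1845]
orientation: [0.002, 0.143, 0.99, 0.001]
wrist_force: [-0.2, -0.3, -0.5]
finger_gap: 0.085
t 9.2 tcp [632.2 244.9 184.5] jaw yaw 73.6 tilt 0.3 gap 85.0
 shift [247.1   1.3 -21.6]
 turn z rad -0.001
```

View pics/t6.png

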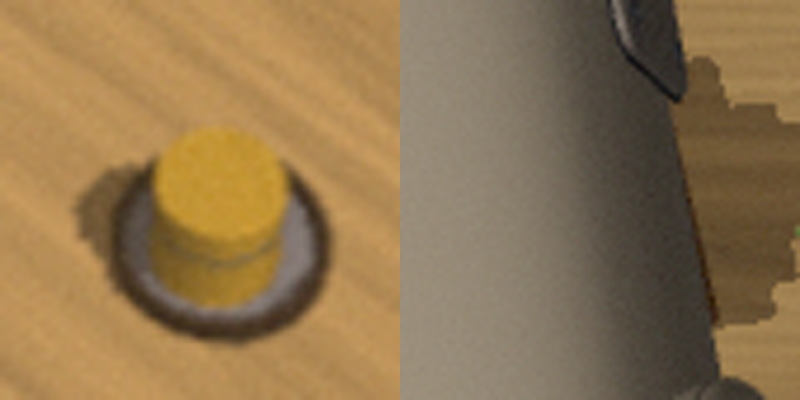

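The left crop shows the tin upright in its dish at (220,215), clear of the rim. The arm blocks the pile in the right crop, so I'll measure the pot from the scene picture I saved earlier.

```bash
python3 -c "
from h import *
s=env.read_camera('scene'); h=cv2.cvtColor(s,cv2.COLOR_BGR2HSV).astype(int)
m=((h[...,1]<75)&(h[...,2]>125)).astype(np.uint8)*255
for c in blobs(m,(425,280,480,335),40):
  print(cv2.boundingRect(c))
P=np.array([.395,.316,0])
a=np.linspace(0,2*np.pi,90)
pts=np.array([proj('scene',P+[.028*np.cos(t),.028*np.sin(t),z]) for t in a for z in(.124,.088)])
print('pred bbox',pts.min(0),pts.max(0), 'px per mm x,y,z',[((proj('scene',P+[0,0,.1]+d)-proj('scene',P+[0,0,.1]))/10).round(2) for d in .01*np.eye(3)])"
```

```text
(437, 287, 31, 38)
pred bbox [433.86122046 287.56389674] [466.17751837 320.73914163] px per mm x,y,z [array([-0.26,  0.27]), array([0.44, 0.25]), array([ 0.1 , -0.36])]
```

```bash
python3 -m pendant '[{"fingers":85,"delta_pos":[12,0,0],"angular":[0,0,0]},{"fingers":85,"delta_pos":[24,0,0],"angular":[0,0,0]},{"fingers":85,"delta_pos":[30,0,0],"angular":[0,0,0]},{"fingers":85,"delta_pos":[30,1,0],"angular":[0,0,0]},{"fingers":85,"delta_pos":[30,0,0],"angular":[0,0,0]},{"fingers":85,"delta_pos":[30,1,0],"angular":[0,0,0]},{"fingers":85,"delta_pos":[30,0,0],"angular":[0,0,0]},{"fingers":85,"delta_pos":[28,0,0],"angular":[0,0,0]},{"fingers":85,"delta_pos":[20,0,0],"angular":[0,0,0]},{"fingers":85,"delta_pos":[12,0,0],"angular":[0,0,0]},{"fingers":85,"delta_pos":[0,0,0],"angular":[0,0,0]},{"fingers":85,"delta_pos":[0,0,0],"angular":[0,0,0]}]'
python3 -c "
from h import *
go((394,317,93),73.6)"
```

```text
clock: 10.55
tcp_pos: [0.3963, 0.3161, 0.1805]
orientation: [0.0, 0.143, 0.99, 0.0]
wrist_force: [-0.3, 0.7, 0.1]
finger_gap: 0.085
t 10.55 tcp [396.3 316.1 180.5] jaw yaw 73.6 tilt 0.04 gap 85.0
 shift [ 2.5  0.2 87.5]
 turn z rad -0.001
```

```bash
python3 -m pendant '[{"fingers":85,"delta_pos":[1.5,0,16],"angular":[0,0,0]},{"fingers":85,"delta_pos":[0,0,22],"angular":[0,0,0]},{"fingers":85,"delta_pos":[0,0,20],"angular":[0,0,0]},{"fingers":85,"delta_pos":[0,0,15],"angular":[0,0,0]},{"fingers":85,"delta_pos":[0,0,10],"angular":[0,0,0]},{"fingers":85,"delta_pos":[0,0,4],"angular":[0,0,0]},{"fingers":85,"delta_pos":[0,0,0],"angular":[0,0,0]}]' 25; python3 -m pendant '[{"fingers":72,"delta_pos":[0,0,0],"angular":[0,0,0]},{"fingers":65,"delta_pos":[0,0,0],"angular":[0,0,0]},{"fingers":61,"delta_pos":[0,0,0],"angular":[0,0,0]},{"fingers":59,"delta_pos":[0,0,0],"angular":[0,0,0]},{"fingers":57,"delta_pos":[0,0,0],"angular":[0,0,0]},{"fingers":55,"delta_pos":[0,0,0],"angular":[0,0,0]},{"fingers":52,"delta_pos":[0,0,0],"angular":[0,0,0]},{"fingers":50,"delta_pos":[0,0,0],"angular":[0,0,0]},{"fingers":50,"delta_pos":[0,0,0],"angular":[0,0,0]}]' 25
```

```text
clock: 11.25
tcp_pos: [0.3945, 0.3162, 0.0933]
orientation: [-0.0, 0.143, 0.99, -0.0]
wrist_force: [0.4, -0.3, 0.2]
finger_gap: 0.0851
clock: 12.15
tcp_pos: [0.3943, 0.3167, 0.0941]
orientation: [0.0, 0.143, 0.99, 0.0]
wrist_force: [-0.6, -1.0, 6.4]
finger_gap: 0.0556
```

```bash
python3 -m pendant '[{"fingers":50,"delta_pos":[0,0,-3],"angular":[0,0,0]},{"fingers":50,"delta_pos":[0,0,-6],"angular":[0,0,0]},{"fingers":50,"delta_pos":[0,0,-10],"angular":[0,0,0]},{"fingers":50,"delta_pos":[0,0,-15],"angular":[0,0,0]},{"fingers":50,"delta_pos":[0,0,-15],"angular":[0,0,0]},{"fingers":50,"delta_pos":[0,0,-8],"angular":[0,0,0]},{"fingers":50,"delta_pos":[0,0,-3],"angular":[0,0,0]},{"fingers":50,"delta_pos":[0,0,0],"angular":[0,0,0]}]' 25
python3 -c "
from h import *
go((447,6.5,60),73.6)
s=env.read_camera('scene')
cv2.imwrite('pics/s7.png',cv2.resize(s[190:350,400:540],None,fx=3.5,fy=3.5,interpolation=cv2.INTER_CUBIC))"
```

```text
clock: 12.95
tcp_pos: [0.3943, 0.3166, 0.1539]
orientation: [0.0, 0.143, 0.99, 0.0]
wrist_force: [0.7, -0.5, -1.9]
finger_gap: 0.0553
t 12.95 tcp [394.3 316.6 153.9] jaw yaw 73.6 tilt 0.04 gap 55.3
 shift [-138.2 -282.6   93.8]
 turn z rad -0.001
```

View pics/s7.png

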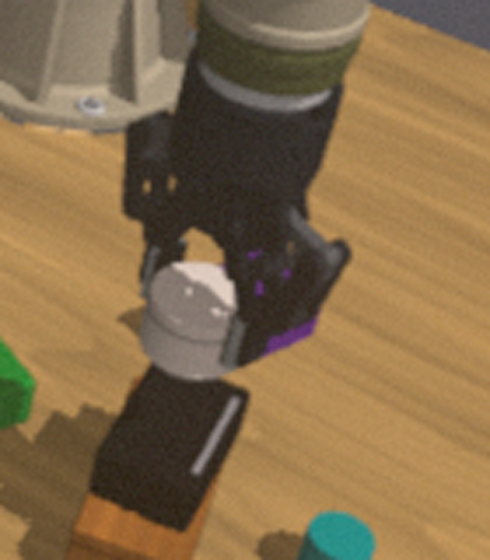

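The pot hangs upright in the jaws at (190,315), and the clock lies undisturbed below. Carrying it to the larger dish.

```bash
python3 -m pendant '[{"fingers":50,"delta_pos":[-4,-8,0],"angular":[0,0,0]},{"fingers":50,"delta_pos":[-9,-18,0],"angular":[0,0,0]},{"fingers":50,"delta_pos":[-14,-28,0],"angular":[0,0,0]},{"fingers":50,"delta_pos":[-14,-28,0],"angular":[0,0,0]},{"fingers":50,"delta_pos":[-14,-28,0],"angular":[0,0,0]},{"fingers":50,"delta_pos":[-14,-28,0],"angular":[0,0,0]},{"fingers":50,"delta_pos":[-14,-28,0],"angular":[0,0,0]},{"fingers":50,"delta_pos":[-14,-28,0],"angular":[0,0,0]},{"fingers":50,"delta_pos":[-14,-28,0],"angular":[0,0,0]},{"fingers":50,"delta_pos":[-14,-28,0],"angular":[0,0,0]},{"fingers":50,"delta_pos":[-9,-20,0],"angular":[0,0,0]},{"fingers":50,"delta_pos":[-4,-12,0],"angular":[0,0,0]}]'
python3 -m pendant '[{"fingers":50,"delta_pos":[0,0,8],"angular":[0,0,0]},{"fingers":50,"delta_pos":[0,0,18],"angular":[0,0,0]},{"fingers":50,"delta_pos":[0,0,22],"angular":[0,0,0]},{"fingers":50,"delta_pos":[0,0,22],"angular":[0,0,0]},{"fingers":50,"delta_pos":[0,0,16],"angular":[0,0,0]},{"fingers":50,"delta_pos":[0,0,10],"angular":[0,0,0]},{"fingers":50,"delta_pos":[0,0,5],"angular":[0,0,0]},{"fingers":50,"delta_pos":[0,0,0],"angular":[0,0,0]}]'
python3 -c "
from h import *
go((447,6.5,15.5),73.6)
s=env.read_camera('scene')
cv2.imwrite('pics/s8.png',cv2.resize(s[225:315,260:370],None,fx=5,fy=5,interpolation=cv2.INTER_CUBIC))"
```

```text
clock: 14.2
tcp_pos: [0.4464, 0.005, 0.153]
orientation: [-0.0, 0.144, 0.99, -0.0]
wrist_force: [-1.0, 0.7, -1.1]
finger_gap: 0.0549
clock: 15.0
tcp_pos: [0.4462, 0.0075, 0.0521]
orientation: [-0.001, 0.143, 0.99, 0.0]
wrist_force: [0.1, -0.1, -1.6]
finger_gap: 0.0549
t 15.0 tcp [446.2   7.5  52.1] jaw yaw 73.6 tilt 0.07 gap 54.9
 shift [-1.1 -0.7 36.6]
 turn z rad 0.0
```

```bash
python3 -m pendant '[{"fingers":50,"delta_pos":[-1,-1,8],"angular":[0,0,0]},{"fingers":50,"delta_pos":[0,0,10],"angular":[0,0,0]},{"fingers":50,"delta_pos":[0,0,7],"angular":[0,0,0]},{"fingers":50,"delta_pos":[0,0,4],"angular":[0,0,0]},{"fingers":50,"delta_pos":[0,0,2],"angular":[0,0,0]},{"fingers":50,"delta_pos":[0,0,2],"angular":[0,0,0]},{"fingers":50,"delta_pos":[0,0,1],"angular":[0,0,0]},{"fingers":50,"delta_pos":[0,0,0],"angular":[0,0,0]},{"fingers":50,"delta_pos":[0,0,0],"angular":[0,0,0]}]'
python3 -m pendant '[{"fingers":50,"delta_pos":[0,0,1],"angular":[0,0,0]},{"fingers":50,"delta_pos":[0,0,0.7],"angular":[0,0,0]},{"fingers":50,"delta_pos":[0,0,0],"angular":[0,0,0]},{"fingers":50,"delta_pos":[0,0,0],"angular":[0,0,0]}]'
```

```text
clock: 15.95
tcp_pos: [0.4476, 0.0057, 0.0188]
orientation: [0.0, 0.143, 0.99, 0.0]
wrist_force: [0.8, 0.2, -1.6]
finger_gap: 0.0551
clock: 16.35
tcp_pos: [0.4474, 0.0057, 0.0169]
orientation: [0.0, 0.143, 0.99, 0.0]
wrist_force: [-0.7, 0.5, -2.2]
finger_gap: 0.0553
```

```bash
python3 -m pendant '[{"fingers":50,"delta_pos":[0,0,1],"angular":[0,0,0]},{"fingers":50,"delta_pos":[0,0,0.7],"angular":[0,0,0]},{"fingers":50,"delta_pos":[0,0,0],"angular":[0,0,0]},{"fingers":50,"delta_pos":[0,0,0],"angular":[0,0,0]}]';python3 -m pendant '[{"fingers":50,"delta_pos":[0,0,0.7],"angular":[0,0,0]},{"fingers":50,"delta_pos":[0,0,0],"angular":[0,0,0]},{"fingers":50,"delta_pos":[0,0,0],"angular":[0,0,0]}]'
```

```text
clock: 16.75
tcp_pos: [0.4474, 0.0057, 0.0152]
orientation: [0.0, 0.143, 0.99, 0.0]
wrist_force: [-0.3, 0.7, -1.4]
finger_gap: 0.0551
clock: 17.05
tcp_pos: [0.4474, 0.0057, 0.0151]
orientation: [0.0, 0.143, 0.99, -0.0]
wrist_force: [-1.6, 0.4, 7.0]
finger_gap: 0.0551
```

```bash
python3 -m pendant '[{"fingers":56,"delta_pos":[0,0,0],"angular":[0,0,0]},{"fingers":58,"delta_pos":[0,0,0],"angular":[0,0,0]},{"fingers":62,"delta_pos":[0,0,0],"angular":[0,0,0]},{"fingers":68,"delta_pos":[0,0,0],"angular":[0,0,0]},{"fingers":76,"delta_pos":[0,0,-5],"angular":[0,0,0]},{"fingers":85,"delta_pos":[0,0,-12],"angular":[0,0,0]},{"fingers":85,"delta_pos":[0,0,-25],"angular":[0,0,0]},{"fingers":85,"delta_pos":[0,0,-35],"angular":[0,0,0]},{"fingers":85,"delta_pos":[0,0,-30],"angular":[0,0,0]},{"fingers":85,"delta_pos":[0,0,-20],"angular":[0,0,0]},{"fingers":85,"delta_pos":[0,0,-8],"angular":[0,0,0]},{"fingers":85,"delta_pos":[0,0,0],"angular":[0,0,0]}]'
python3 -c "
from h import *
t=env.read_camera('top'); s=env.read_camera('scene')
cv2.imwrite('pics/t9.png',t)
cv2.imwrite('pics/c9.png',np.hstack([cv2.resize(s[240:310,280:350],(300,300),interpolation=cv2.INTER_CUBIC),cv2.resize(t[220:300,160:240],(480,480),interpolation=cv2.INTER_CUBIC)[:300*2][:480] if 0 else cv2.copyMakeBorder(cv2.resize(s[240:310,280:350],(1,300)),0,0,0,0,0)])) if 0 else cv2.imwrite('pics/c9.png',np.hstack([cv2.resize(s[240:310,280:350],(320,480),interpolation=cv2.INTER_CUBIC),cv2.resize(t[220:300,160:240],(480,480),interpolation=cv2.INTER_CUBIC)]))
go((385.5,315,150),99.8)"
```

```text
clock: 18.25
tcp_pos: [0.4482, 0.0056, 0.1505]
orientation: [0.001, 0.143, 0.99, 0.0]
wrist_force: [0.4, 1.0, -0.1]
finger_gap: 0.0849
t 18.35 tcp [446.8   5.8 148.6] jaw yaw 73.6 tilt 0.07 gap 84.8
 shift [146.3 279.2  -1.2]
 turn z rad -0.458
```

View pics/c9.png

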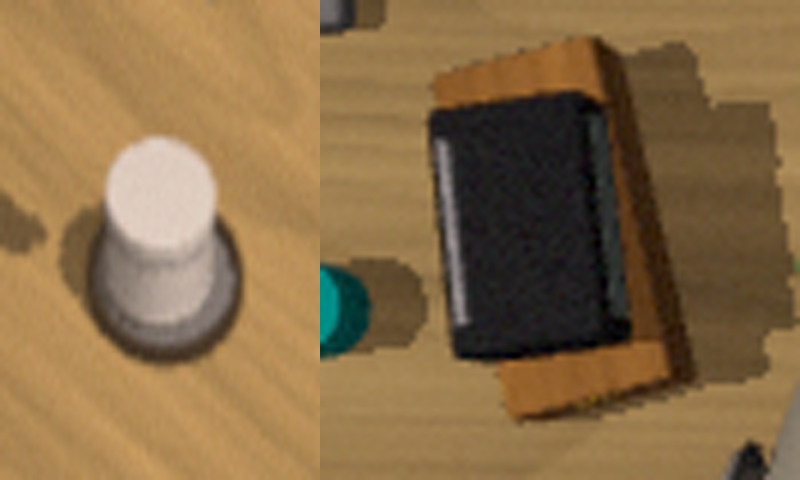

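The left crop shows the pot upright in its dish. In the right crop, at scale 6 with offset (160,220), the clock's top corners are (110,113), (266,95), (292,345) and (137,358).

```bash
python3 - <<'E'
from h import *
f=lambda L:((np.array(L)+.5)/6-.5+[160,220]).astype(np.float32)[:,None]
print(rect("top",f([(110,113),(266,95),(292,345),(137,358)]),.082))
print(rect("top",f([(112,78),(278,38),(347,378),(193,420)]),.044))
E
python3 -m pendant '[{"fingers":85,"delta_pos":[4,8,0],"angular":[0,0,0]},{"fingers":85,"delta_pos":[9,18,0],"angular":[0,0,0]},{"fingers":85,"delta_pos":[14,28,0],"angular":[0,0,0]},{"fingers":85,"delta_pos":[14,28,0],"angular":[0,0,0]},{"fingers":85,"delta_pos":[14,28,0],"angular":[0,0,0]},{"fingers":85,"delta_pos":[14,28,0],"angular":[0,0,0]},{"fingers":85,"delta_pos":[14,28,0],"angular":[0,0,0]},{"fingers":85,"delta_pos":[14,28,0],"angular":[0,0,0]},{"fingers":85,"delta_pos":[14,28,0],"angular":[0,0,0]},{"fingers":85,"delta_pos":[14,26,0],"angular":[0,0,0]},{"fingers":85,"delta_pos":[11,20,0],"angular":[0,0,0]},{"fingers":85,"delta_pos":[7,11,0],"angular":[0,0,0]}]'
python3 -m pendant '[{"fingers":85,"delta_pos":[0,0,0],"angular":[0,0,-0.06]},{"fingers":85,"delta_pos":[0,0,0],"angular":[0,0,-0.1]},{"fingers":85,"delta_pos":[0,0,0],"angular":[0,0,-0.1]},{"fingers":85,"delta_pos":[0,0,0],"angular":[0,0,-0.1]},{"fingers":85,"delta_pos":[0,0,0],"angular":[0,0,-0.07]},{"fingers":85,"delta_pos":[0,0,0],"angular":[0,0,-0.028]},{"fingers":85,"delta_pos":[0,0,0],"angular":[0,0,0]}]'
python3 -c "
from h import *
go((385.5,315,58),99.8)"
```

```text
[385.3 314.4  96.7  59.3   9.5]
[388.6 314.7 138.6  66.7  15.3]
clock: 19.55
tcp_pos: [0.3876, 0.3153, 0.1482]
orientation: [-0.001, 0.142, 0.99, -0.001]
wrist_force: [0.3, -0.7, -0.5]
finger_gap: 0.0851
clock: 20.25
tcp_pos: [0.3888, 0.3135, 0.1489]
orientation: [-0.001, -0.085, 0.996, -0.0]
wrist_force: [0.1, 0.4, -0.2]
finger_gap: 0.085
t 20.25 tcp [388.8 313.5 148.9] jaw yaw 99.8 tilt 0.06 gap 85.0
 shift [ 2.9  2.1 90.9]
 turn z rad -0.001
```

```bash
python3 -m pendant '[{"fingers":85,"delta_pos":[1.5,1,15],"angular":[0,0,0]},{"fingers":85,"delta_pos":[1.5,1,22],"angular":[0,0,0]},{"fingers":85,"delta_pos":[0,0,22],"angular":[0,0,0]},{"fingers":85,"delta_pos":[0,0,18],"angular":[0,0,0]},{"fingers":85,"delta_pos":[0,0,11],"angular":[0,0,0]},{"fingers":85,"delta_pos":[0,0,5],"angular":[0,0,0]},{"fingers":85,"delta_pos":[0,0,0],"angular":[0,0,0]}]' 40; python3 -m pendant '[{"fingers":74,"delta_pos":[0,0,0],"angular":[0,0,0]},{"fingers":68,"delta_pos":[0,0,0],"angular":[0,0,0]},{"fingers":64,"delta_pos":[0,0,0],"angular":[0,0,0]},{"fingers":62,"delta_pos":[0,0,0],"angular":[0,0,0]},{"fingers":60,"delta_pos":[0,0,0],"angular":[0,0,0]},{"fingers":58,"delta_pos":[0,0,0],"angular":[0,0,0]},{"fingers":55,"delta_pos":[0,0,0],"angular":[0,0,0]},{"fingers":53,"delta_pos":[0,0,0],"angular":[0,0,0]},{"fingers":53,"delta_pos":[0,0,0],"angular":[0,0,0]},{"fingers":53,"delta_pos":[0,0,0],"angular":[0,0,0]}]' 40
python3 -m pendant '[{"fingers":53,"delta_pos":[0,0,-3],"angular":[0,0,0]},{"fingers":53,"delta_pos":[0,0,-6],"angular":[0,0,0]},{"fingers":53,"delta_pos":[0,0,-10],"angular":[0,0,0]},{"fingers":53,"delta_pos":[0,0,-15],"angular":[0,0,0]},{"fingers":53,"delta_pos":[0,0,-15],"angular":[0,0,0]},{"fingers":53,"delta_pos":[0,0,-8],"angular":[0,0,0]},{"fingers":53,"delta_pos":[0,0,-3],"angular":[0,0,0]},{"fingers":53,"delta_pos":[0,0,0],"angular":[0,0,0]}]'
python3 -c "
from h import *
go((603.5,-247,115),84.6)
s=env.read_camera('scene')
cv2.imwrite('pics/s10.png',cv2.resize(s[210:370,390:530],None,fx=3.5,fy=3.5,interpolation=cv2.INTER_CUBIC))"
```

```text
clock: 20.95
tcp_pos: [0.3856, 0.3151, 0.0561]
orientation: [-0.0, -0.085, 0.996, -0.0]
wrist_force: [0.4, 0.6, -0.7]
finger_gap: 0.0848
clock: 21.95
tcp_pos: [0.3862, 0.3158, 0.0573]
orientation: [0.001, -0.086, 0.996, 0.001]
wrist_force: [-1.6, 0.6, 5.4]
finger_gap: 0.0589
clock: 22.75
tcp_pos: [0.386, 0.3153, 0.1168]
orientation: [0.0, -0.085, 0.996, 0.0]
wrist_force: [0.2, 0.2, -2.6]
finger_gap: 0.0589
t 22.75 tcp [386.  315.3 116.8] jaw yaw 99.8 tilt 0.04 gap 58.9
 shift [-118.5 -591.1    1.8]
 turn z rad 0.265
```

View pics/s10.png

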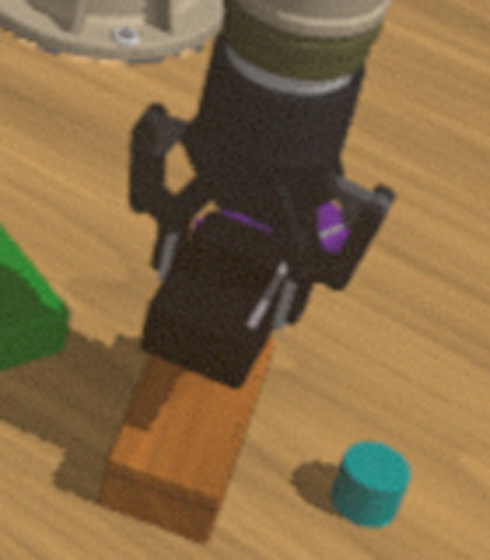

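The clock hangs level in the jaws at (215,300), and the caddy is undisturbed. Carrying it to the shorter tray.

```bash
python3 -m pendant '[{"fingers":53,"delta_pos":[-2,-10,0],"angular":[0,0,0]},{"fingers":53,"delta_pos":[-4,-22,0],"angular":[0,0,0]},{"fingers":53,"delta_pos":[-7,-35,0],"angular":[0,0,0]},{"fingers":53,"delta_pos":[-7,-35,0],"angular":[0,0,0]},{"fingers":53,"delta_pos":[-7,-35,0],"angular":[0,0,0]},{"fingers":53,"delta_pos":[-7,-35,0],"angular":[0,0,0]},{"fingers":53,"delta_pos":[-7,-35,0],"angular":[0,0,0]},{"fingers":53,"delta_pos":[-7,-35,0],"angular":[0,0,0]},{"fingers":53,"delta_pos":[-7,-35,0],"angular":[0,0,0]},{"fingers":53,"delta_pos":[-7,-35,0],"angular":[0,0,0]}]'
python3 -m pendant '[{"fingers":53,"delta_pos":[-7,-35,0],"angular":[0,0,0]},{"fingers":53,"delta_pos":[-7,-35,0],"angular":[0,0,0]},{"fingers":53,"delta_pos":[-7,-35,0],"angular":[0,0,0]},{"fingers":53,"delta_pos":[-7,-35,0],"angular":[0,0,0]},{"fingers":53,"delta_pos":[-7,-35,0],"angular":[0,0,0]},{"fingers":53,"delta_pos":[-7,-35,0],"angular":[0,0,0]},{"fingers":53,"delta_pos":[-7,-35,0],"angular":[0,0,0]},{"fingers":53,"delta_pos":[-5,-22,0],"angular":[0,0,0]},{"fingers":53,"delta_pos":[-2,-10,0],"angular":[0,0,0]},{"fingers":53,"delta_pos":[0,0,0],"angular":[0,0,0]}]'
python3 -m pendant '[{"fingers":53,"delta_pos":[0,0,0],"angular":[0,0,0.05]},{"fingers":53,"delta_pos":[0,0,0],"angular":[0,0,0.1]},{"fingers":53,"delta_pos":[0,0,0],"angular":[0,0,0.08]},{"fingers":53,"delta_pos":[0,0,0],"angular":[0,0,0.035]},{"fingers":53,"delta_pos":[0,0,0],"angular":[0,0,0]},{"fingers":53,"delta_pos":[0,0,0],"angular":[0,0,0]}]'
python3 -c "
from h import *
go((603.5,-247,15),84.6)"
```

```text
clock: 23.8
tcp_pos: [0.4998, 0.0163, 0.1158]
orientation: [-0.001, -0.085, 0.996, 0.0]
wrist_force: [-0.0, 0.2, -2.7]
finger_gap: 0.0593
clock: 24.8
tcp_pos: [0.6019, -0.2464, 0.1153]
orientation: [-0.001, -0.085, 0.996, 0.0]
wrist_force: [-0.2, 0.1, -2.5]
finger_gap: 0.0592
clock: 25.4
tcp_pos: [0.602, -0.2438, 0.1164]
orientation: [-0.0, 0.046, 0.999, 0.0]
wrist_force: [-0.2, 0.2, -2.2]
finger_gap: 0.0592
t 25.4 tcp [ 602.  -243.8  116.4] jaw yaw 84.7 tilt 0.06 gap 59.2
 shift [ -1.9  -3.1 101.4]
 turn z rad 0.003
```

```bash
python3 -m pendant '[{"fingers":53,"delta_pos":[-1,-1.5,8],"angular":[0,0,0]},{"fingers":53,"delta_pos":[-1,-1.5,16],"angular":[0,0,0]},{"fingers":53,"delta_pos":[0,0,20],"angular":[0,0,0]},{"fingers":53,"delta_pos":[0,0,20],"angular":[0,0,0]},{"fingers":53,"delta_pos":[0,0,14],"angular":[0,0,0]},{"fingers":53,"delta_pos":[0,0,8],"angular":[0,0,0]},{"fingers":53,"delta_pos":[0,0,5],"angular":[0,0,0]},{"fingers":53,"delta_pos":[0,0,3],"angular":[0,0,0]},{"fingers":53,"delta_pos":[0,0,2],"angular":[0,0,0]},{"fingers":53,"delta_pos":[0,0,1],"angular":[0,0,0]},{"fingers":53,"delta_pos":[0,0,0],"angular":[0,0,0]},{"fingers":53,"delta_pos":[0,0,0],"angular":[0,0,0]}]'
python3 -m pendant '[{"fingers":53,"delta_pos":[0,0,1],"angular":[0,0,0]},{"fingers":53,"delta_pos":[0,0,0],"angular":[0,0,0]},{"fingers":53,"delta_pos":[0,0,0],"angular":[0,0,0]}]'
```

```text
clock: 26.6
tcp_pos: [0.6045, -0.2484, 0.0199]
orientation: [0.0, 0.047, 0.999, -0.0]
wrist_force: [-0.1, -1.3, -3.7]
finger_gap: 0.0593
clock: 26.9
tcp_pos: [0.6042, -0.2482, 0.0185]
orientation: [0.0, 0.047, 0.999, 0.0]
wrist_force: [-0.5, -0.3, -2.9]
finger_gap: 0.0592
```

```bash
python3 -m pendant '[{"fingers":53,"delta_pos":[0,0,1],"angular":[0,0,0]},{"fingers":53,"delta_pos":[0,0,0.8],"angular":[0,0,0]},{"fingers":53,"delta_pos":[0,0,0],"angular":[0,0,0]},{"fingers":53,"delta_pos":[0,0,0],"angular":[0,0,0]}]'; python3 -m pendant '[{"fingers":53,"delta_pos":[0,0,0.8],"angular":[0,0,0]},{"fingers":53,"delta_pos":[0,0,0],"angular":[0,0,0]},{"fingers":53,"delta_pos":[0,0,0],"angular":[0,0,0]}]'
```

```text
clock: 27.3
tcp_pos: [0.6041, -0.2482, 0.0165]
orientation: [-0.0, 0.047, 0.999, 0.0]
wrist_force: [-0.7, -0.8, -3.3]
finger_gap: 0.0594
clock: 27.6
tcp_pos: [0.6043, -0.2483, 0.0163]
orientation: [0.0, 0.047, 0.999, -0.0]
wrist_force: [-0.8, 0.5, 1.7]
finger_gap: 0.0588
```

```bash
python3 -m pendant '[{"fingers":60,"delta_pos":[0,0,0],"angular":[0,0,0]},{"fingers":62,"delta_pos":[0,0,0],"angular":[0,0,0]},{"fingers":66,"delta_pos":[0,0,0],"angular":[0,0,0]},{"fingers":72,"delta_pos":[0,0,0],"angular":[0,0,0]},{"fingers":80,"delta_pos":[0,0,-5],"angular":[0,0,0]},{"fingers":85,"delta_pos":[0,0,-12],"angular":[0,0,0]},{"fingers":85,"delta_pos":[0,0,-25],"angular":[0,0,0]},{"fingers":85,"delta_pos":[0,0,-32],"angular":[0,0,0]},{"fingers":85,"delta_pos":[0,0,-30],"angular":[0,0,0]},{"fingers":85,"delta_pos":[0,0,-20],"angular":[0,0,0]},{"fingers":85,"delta_pos":[0,0,-8],"angular":[0,0,0]},{"fingers":85,"delta_pos":[0,0,0],"angular":[0,0,0]}]'
python3 -c "
from h import *
t=env.read_camera('top'); s=env.read_camera('scene')
cv2.imwrite('pics/c11.png',np.hstack([cv2.resize(s[220:310,140:250],(440,360),interpolation=cv2.INTER_CUBIC),cv2.resize(t[220:300,160:240],(360,360),interpolation=cv2.INTER_CUBIC)]))
h=cv2.cvtColor(t,cv2.COLOR_BGR2HSV).astype(int)
m=((h[...,1]>150)&(h[...,0]<18)&(h[...,2]>98)).astype(np.uint8)*255
for c in blobs(cv2.morphologyEx(m,cv2.MORPH_OPEN,np.ones((3,3))),(165,215,230,300),100): print(rect('top',c,.044))
go((389.5,315,150),106)"
```

```text
clock: 28.8
tcp_pos: [0.6051, -0.2487, 0.1499]
orientation: [0.002, 0.047, 0.999, -0.001]
wrist_force: [0.2, 0.6, -0.1]
finger_gap: 0.0849
[396.7 317.8 125.7  64.2  16.1]
t 28.9 tcp [ 603.8 -248.   147.1] jaw yaw 84.6 tilt 0.06 gap 84.6
 shift [266.1 540.5  -2.3]
 turn z rad -0.373
```

View pics/c11.png

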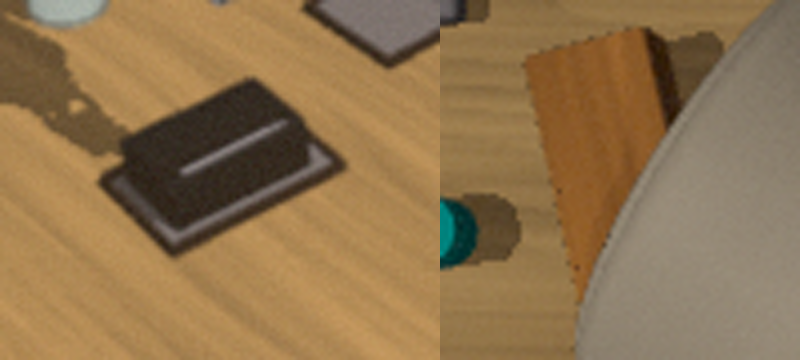

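The left crop shows the clock flat in its tray at (215,155). The right crop shows the caddy unmoved and partly hidden by the arm; its yaw measures 16.1 deg. Going to the caddy.

```bash
python3 -m pendant '[{"fingers":85,"delta_pos":[4,9,0],"angular":[0,0,0]},{"fingers":85,"delta_pos":[9,19,0],"angular":[0,0,0]},{"fingers":85,"delta_pos":[15,30.5,0],"angular":[0,0,0]},{"fingers":85,"delta_pos":[15,30.5,0],"angular":[0,0,0]},{"fingers":85,"delta_pos":[15,30.5,0],"angular":[0,0,0]},{"fingers":85,"delta_pos":[15,30.5,0],"angular":[0,0,0]},{"fingers":85,"delta_pos":[15,30.5,0],"angular":[0,0,0]},{"fingers":85,"delta_pos":[15,30.5,0],"angular":[0,0,0]},{"fingers":85,"delta_pos":[15,30.5,0],"angular":[0,0,0]},{"fingers":85,"delta_pos":[15,30.5,0],"angular":[0,0,0]}]'
python3 -m pendant '[{"fingers":85,"delta_pos":[15,30.5,0],"angular":[0,0,0]},{"fingers":85,"delta_pos":[15,30.5,0],"angular":[0,0,0]},{"fingers":85,"delta_pos":[15,30.5,0],"angular":[0,0,0]},{"fingers":85,"delta_pos":[15,30.5,0],"angular":[0,0,0]},{"fingers":85,"delta_pos":[15,30.5,0],"angular":[0,0,0]},{"fingers":85,"delta_pos":[15,30.5,0],"angular":[0,0,0]},{"fingers":85,"delta_pos":[15,30.5,0],"angular":[0,0,0]},{"fingers":85,"delta_pos":[15,30.5,0],"angular":[0,0,0]},{"fingers":85,"delta_pos":[9,17,0],"angular":[0,0,0]},{"fingers":85,"delta_pos":[4,8,0],"angular":[0,0,0]},{"fingers":85,"delta_pos":[0,0,0],"angular":[0,0,0]}]'
python3 -m pendant '[{"fingers":85,"delta_pos":[0,0,0],"angular":[0,0,-0.06]},{"fingers":85,"delta_pos":[0,0,0],"angular":[0,0,-0.1]},{"fingers":85,"delta_pos":[0,0,0],"angular":[0,0,-0.1]},{"fingers":85,"delta_pos":[0,0,0],"angular":[0,0,-0.08]},{"fingers":85,"delta_pos":[0,0,0],"angular":[0,0,-0.033]},{"fingers":85,"delta_pos":[0,0,0],"angular":[0,0,0]},{"fingers":85,"delta_pos":[0,0,0],"angular":[0,0,0]}]'
python3 -c "
from h import *
go((389.5,315,14),106)"
```

```text
clock: 29.9
tcp_pos: [0.4952, 0.0368, 0.1466]
orientation: [-0.001, 0.047, 0.999, 0.0]
wrist_force: [0.4, 0.9, -0.2]
finger_gap: 0.0848
clock: 31.0
tcp_pos: [0.3887, 0.3157, 0.147]
orientation: [-0.001, 0.046, 0.999, -0.0]
wrist_force: [-1.0, -0.0, -0.5]
finger_gap: 0.0847
clock: 31.7
tcp_pos: [0.3902, 0.3144, 0.1477]
orientation: [-0.0, -0.138, 0.99, -0.0]
wrist_force: [0.2, -0.1, -0.3]
finger_gap: 0.0853
t 31.7 tcp [390.2 314.4 147.7] jaw yaw 105.9 tilt 0.03 gap 85.3
 shift [  0.5   0.8 133.7]
 turn z rad -0.002
```

```bash
python3 -m pendant '[{"fingers":85,"delta_pos":[0,1,10],"angular":[0,0,0]},{"fingers":85,"delta_pos":[0,0,20],"angular":[0,0,0]},{"fingers":85,"delta_pos":[0,0,25],"angular":[0,0,0]},{"fingers":85,"delta_pos":[0,0,25],"angular":[0,0,0]},{"fingers":85,"delta_pos":[0,0,20],"angular":[0,0,0]},{"fingers":85,"delta_pos":[0,0,15],"angular":[0,0,0]},{"fingers":85,"delta_pos":[0,0,12],"angular":[0,0,0]},{"fingers":85,"delta_pos":[0,0,6],"angular":[0,0,0]},{"fingers":85,"delta_pos":[0,0,0],"angular":[0,0,0]}]' 50
python3 -m pendant '[{"fingers":78,"delta_pos":[0,0,0],"angular":[0,0,0]},{"fingers":73,"delta_pos":[0,0,0],"angular":[0,0,0]},{"fingers":70,"delta_pos":[0,0,0],"angular":[0,0,0]},{"fingers":68,"delta_pos":[0,0,0],"angular":[0,0,0]},{"fingers":66,"delta_pos":[0,0,0],"angular":[0,0,0]},{"fingers":64,"delta_pos":[0,0,0],"angular":[0,0,0]},{"fingers":61,"delta_pos":[0,0,0],"angular":[0,0,0]},{"fingers":59,"delta_pos":[0,0,0],"angular":[0,0,0]},{"fingers":59,"delta_pos":[0,0,0],"angular":[0,0,0]},{"fingers":59,"delta_pos":[0,0,0],"angular":[0,0,0]}]' 50
python3 -m pendant '[{"fingers":59,"delta_pos":[0,0,-3],"angular":[0,0,0]},{"fingers":59,"delta_pos":[0,0,-6],"angular":[0,0,0]},{"fingers":59,"delta_pos":[0,0,-12],"angular":[0,0,0]},{"fingers":59,"delta_pos":[0,0,-20],"angular":[0,0,0]},{"fingers":59,"delta_pos":[0,0,-22],"angular":[0,0,0]},{"fingers":59,"delta_pos":[0,0,-20],"angular":[0,0,0]},{"fingers":59,"delta_pos":[0,0,-12],"angular":[0,0,0]},{"fingers":59,"delta_pos":[0,0,-5],"angular":[0,0,0]},{"fingers":59,"delta_pos":[0,0,0],"angular":[0,0,0]}]'
python3 -c "
from h import *
go((380.3,-299,115),88.1)
s=env.read_camera('scene')
cv2.imwrite('pics/s12.png',cv2.resize(s[210:370,390:530],None,fx=3.5,fy=3.5,interpolation=cv2.INTER_CUBIC))"
```

```text
clock: 32.6
tcp_pos: [0.3892, 0.3159, 0.014]
orientation: [-0.001, -0.139, 0.99, -0.0]
wrist_force: [-0.1, -0.1, 0.5]
finger_gap: 0.0853
clock: 33.6
tcp_pos: [0.3904, 0.3159, 0.0158]
orientation: [0.001, -0.139, 0.99, -0.0]
wrist_force: [-0.1, -4.2, 6.9]
finger_gap: 0.0652
clock: 34.5
tcp_pos: [0.39, 0.3165, 0.1154]
orientation: [0.0, -0.139, 0.99, 0.0]
wrist_force: [-0.5, -0.2, -4.2]
finger_gap: 0.0648
t 34.5 tcp [390.  316.5 115.4] jaw yaw 106.0 tilt 0.06 gap 64.8
 shift [ 178.9 -589.    -0. ]
 turn z rad 0.312
```

View pics/s12.png

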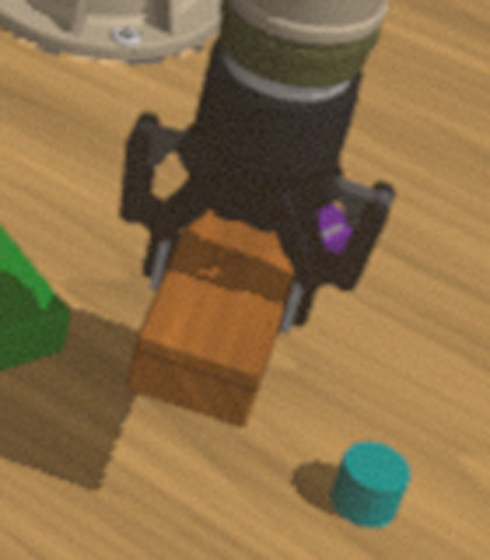

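The caddy hangs level in the jaws at (210,320) and is clear of everything. Carrying it to the longer tray.

```bash
python3 -m pendant '[{"fingers":59,"delta_pos":[3,-9,0],"angular":[0,0,0]},{"fingers":59,"delta_pos":[6,-19,0],"angular":[0,0,0]},{"fingers":59,"delta_pos":[10.7,-35.5,0],"angular":[0,0,0]},{"fingers":59,"delta_pos":[10.7,-35.5,0],"angular":[0,0,0]},{"fingers":59,"delta_pos":[10.7,-35.5,0],"angular":[0,0,0]},{"fingers":59,"delta_pos":[10.7,-35.5,0],"angular":[0,0,0]},{"fingers":59,"delta_pos":[10.7,-35.5,0],"angular":[0,0,0]},{"fingers":59,"delta_pos":[10.7,-35.5,0],"angular":[0,0,0]},{"fingers":59,"delta_pos":[10.7,-35.5,0],"angular":[0,0,0]},{"fingers":59,"delta_pos":[10.7,-35.5,0],"angular":[0,0,0]}]'
python3 -m pendant '[{"fingers":59,"delta_pos":[10.7,-35.5,0],"angular":[0,0,0]},{"fingers":59,"delta_pos":[10.7,-35.5,0],"angular":[0,0,0]},{"fingers":59,"delta_pos":[10.7,-35.5,0],"angular":[0,0,0]},{"fingers":59,"delta_pos":[10.7,-35.5,0],"angular":[0,0,0]},{"fingers":59,"delta_pos":[10.7,-35.5,0],"angular":[0,0,0]},{"fingers":59,"delta_pos":[10.7,-35.5,0],"angular":[0,0,0]},{"fingers":59,"delta_pos":[10.7,-35.5,0],"angular":[0,0,0]},{"fingers":59,"delta_pos":[6,-19,0],"angular":[0,0,0]},{"fingers":59,"delta_pos":[3,-9,0],"angular":[0,0,0]},{"fingers":59,"delta_pos":[0,0,0],"angular":[0,0,0]}]'
python3 -m pendant '[{"fingers":59,"delta_pos":[0,0,0],"angular":[0,0,0.06]},{"fingers":59,"delta_pos":[0,0,0],"angular":[0,0,0.1]},{"fingers":59,"delta_pos":[0,0,0],"angular":[0,0,0.1]},{"fingers":59,"delta_pos":[0,0,0],"angular":[0,0,0.052]},{"fingers":59,"delta_pos":[0,0,0],"angular":[0,0,0]},{"fingers":59,"delta_pos":[0,0,0],"angular":[0,0,0]}]'
python3 -c "
from h import *
go((380.3,-299,18.5),88.1)"
```

```text
clock: 35.55
tcp_pos: [0.3834, -0.0113, 0.1141]
orientation: [-0.001, -0.139, 0.99, 0.0]
wrist_force: [0.5, -0.1, -3.2]
finger_gap: 0.0651
clock: 36.55
tcp_pos: [0.3795, -0.2991, 0.114]
orientation: [-0.0, -0.138, 0.99, 0.001]
wrist_force: [-0.2, 0.6, -3.6]
finger_gap: 0.065
clock: 37.15
tcp_pos: [0.3801, -0.2972, 0.1146]
orientation: [-0.0, 0.015, 1.0, 0.001]
wrist_force: [-0.4, 0.0, -3.5]
finger_gap: 0.0652
t 37.15 tcp [ 380.1 -297.2  114.6] jaw yaw 88.3 tilt 0.07 gap 65.2
 shift [-0.3 -1.9 96.1]
 turn z rad 0.003
```

```bash
python3 -m pendant '[{"fingers":59,"delta_pos":[0,-2,8],"angular":[0,0,0]},{"fingers":59,"delta_pos":[0,0,16],"angular":[0,0,0]},{"fingers":59,"delta_pos":[0,0,20],"angular":[0,0,0]},{"fingers":59,"delta_pos":[0,0,18],"angular":[0,0,0]},{"fingers":59,"delta_pos":[0,0,12],"angular":[0,0,0]},{"fingers":59,"delta_pos":[0,0,8],"angular":[0,0,0]},{"fingers":59,"delta_pos":[0,0,5],"angular":[0,0,0]},{"fingers":59,"delta_pos":[0,0,3],"angular":[0,0,0]},{"fingers":59,"delta_pos":[0,0,2],"angular":[0,0,0]},{"fingers":59,"delta_pos":[0,0,1],"angular":[0,0,0]},{"fingers":59,"delta_pos":[0,0,0],"angular":[0,0,0]},{"fingers":59,"delta_pos":[0,0,0],"angular":[0,0,0]}]'
python3 -m pendant '[{"fingers":59,"delta_pos":[0,0,1],"angular":[0,0,0]},{"fingers":59,"delta_pos":[0,0,0.8],"angular":[0,0,0]},{"fingers":59,"delta_pos":[0,0,0],"angular":[0,0,0]},{"fingers":59,"delta_pos":[0,0,0],"angular":[0,0,0]}]'
```

```text
clock: 38.35
tcp_pos: [0.3805, -0.3009, 0.0222]
orientation: [0.0, 0.016, 1.0, -0.0]
wrist_force: [0.0, 0.7, -3.6]
finger_gap: 0.0648
clock: 38.75
tcp_pos: [0.3803, -0.3006, 0.02]
orientation: [-0.0, 0.016, 1.0, 0.0]
wrist_force: [-0.0, 1.0, -3.4]
finger_gap: 0.065
```

```bash
python3 -m pendant '[{"fingers":59,"delta_pos":[0,0,0.8],"angular":[0,0,0]},{"fingers":59,"delta_pos":[0,0,0.7],"angular":[0,0,0]},{"fingers":59,"delta_pos":[0,0,0],"angular":[0,0,0]},{"fingers":59,"delta_pos":[0,0,0],"angular":[0,0,0]}]'
python3 -m pendant '[{"fingers":59,"delta_pos":[0,0,0.6],"angular":[0,0,0]},{"fingers":59,"delta_pos":[0,0,0],"angular":[0,0,0]},{"fingers":59,"delta_pos":[0,0,0],"angular":[0,0,0]}]'
```

```text
clock: 39.15
tcp_pos: [0.3804, -0.3007, 0.0189]
orientation: [0.0, 0.016, 1.0, -0.0]
wrist_force: [-1.3, 1.5, 2.6]
finger_gap: 0.0651
clock: 39.45
tcp_pos: [0.3803, -0.3007, 0.0189]
orientation: [0.0, 0.016, 1.0, -0.0]
wrist_force: [-3.2, 3.3, 8.3]
finger_gap: 0.0647
```

Contact. Releasing, lifting, and moving aside for the final view.

```bash
python3 -m pendant '[{"fingers":65,"delta_pos":[0,0,0],"angular":[0,0,0]},{"fingers":68,"delta_pos":[0,0,0],"angular":[0,0,0]},{"fingers":72,"delta_pos":[0,0,0],"angular":[0,0,0]},{"fingers":78,"delta_pos":[0,0,0],"angular":[0,0,0]},{"fingers":85,"delta_pos":[0,0,-4],"angular":[0,0,0]},{"fingers":85,"delta_pos":[0,0,-12],"angular":[0,0,0]},{"fingers":85,"delta_pos":[0,0,-25],"angular":[0,0,0]},{"fingers":85,"delta_pos":[0,0,-32],"angular":[0,0,0]},{"fingers":85,"delta_pos":[0,0,-32],"angular":[0,0,0]},{"fingers":85,"delta_pos":[0,0,-30],"angular":[0,0,0]},{"fingers":85,"delta_pos":[0,0,-18],"angular":[0,0,0]},{"fingers":85,"delta_pos":[0,0,-6],"angular":[0,0,0]}]'
python3 -m pendant '[{"fingers":85,"delta_pos":[0,10,0],"angular":[0,0,0]},{"fingers":85,"delta_pos":[0,22,0],"angular":[0,0,0]},{"fingers":85,"delta_pos":[0,30,0],"angular":[0,0,0]},{"fingers":85,"delta_pos":[0,30,0],"angular":[0,0,0]},{"fingers":85,"delta_pos":[0,30,0],"angular":[0,0,0]},{"fingers":85,"delta_pos":[0,30,0],"angular":[0,0,0]},{"fingers":85,"delta_pos":[0,20,0],"angular":[0,0,0]},{"fingers":85,"delta_pos":[0,8,0],"angular":[0,0,0]},{"fingers":85,"delta_pos":[0,0,0],"angular":[0,0,0]}]'
python3 -c "
from h import *
t=env.read_camera('top'); s=env.read_camera('scene')
cv2.imwrite('pics/t13.png',t); cv2.imwrite('pics/s13.png',s)
cv2.imwrite('pics/c13.png',cv2.resize(s[180:430,100:480],(760,500),interpolation=cv2.INTER_CUBIC))
h=cv2.cvtColor(t,cv2.COLOR_BGR2HSV).astype(int)
def show(k,m,roi,z):
  for c in blobs(m.astype(np.uint8)*255,roi,60)[:1]: print(k,rect('top',c,z))
show('tin',(h[...,1]>165)&(h[...,0]>17)&(h[...,0]<27)&(h[...,2]>140),(215,140,265,185),.037)
show('caddy',(h[...,1]>150)&(h[...,0]<18)&(h[...,2]>98),(425,225,495,312),.047)
show('clock',h[...,2]<62,(410,148,465,210),.041)
show('pot',(h[...,1]<60)&(h[...,2]>150),(305,205,360,265),.045)"
```

```text
clock: 40.65
tcp_pos: [0.3813, -0.3017, 0.1802]
orientation: [0.002, 0.016, 1.0, -0.002]
wrist_force: [-0.2, -0.0, 0.2]
finger_gap: 0.0849
clock: 41.55
tcp_pos: [0.3855, -0.1194, 0.1762]
orientation: [-0.001, 0.015, 1.0, 0.0]
wrist_force: [-0.1, 0.3, -0.1]
finger_gap: 0.085
tin [635.1 244.5  34.4  33.6 -41.9]
caddy [ 346.4 -307.    70.4   45.8   -0.7]
clock [ 619.5 -243.    83.3   70.1   84. ]
pot [450.1   6.1  54.   52.1 -88.5]
```

View pics/c13.png

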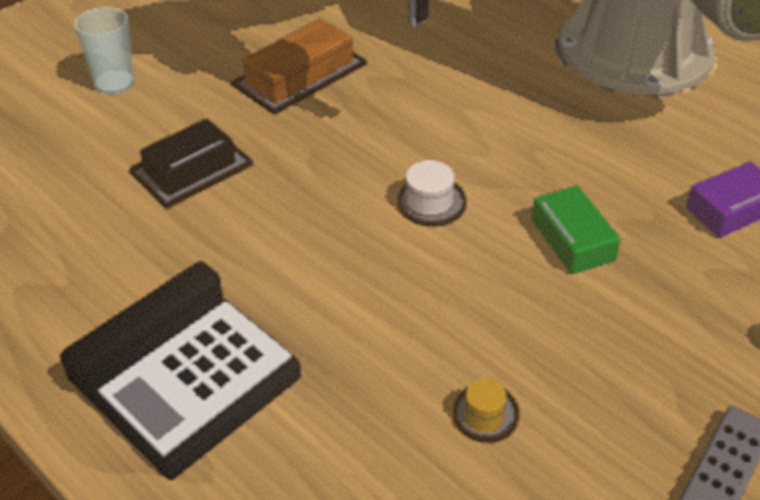

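View pics/t13.png

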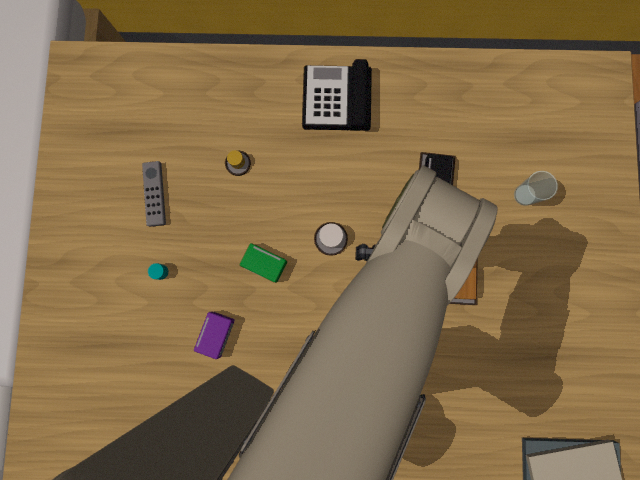

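The four things stand flat inside their trays. In the scene crop the tin is at (487,403), the pot at (430,188), the clock at (190,158) and the caddy at (300,62). The glass and remote are at their original pixels. Handing in.

```bash
python3 -c "
from workcell import env
print(env.hand_in())"
```

```text
the job is handed in; nothing more can be done
None
```

I took the pile apart from the top down (tin, pot, clock, caddy), set each thing in its own tray or dish with a slow touch-down, and handed the job in at about 42 s of robot time. No verdict was reported.

- **Tin and pot:** in the last top view the tin is about 5 mm and the pot about 3 mm from the dish centres. Both are upright, and the limit is 14 mm.
- **Clock and caddy:** the scene view shows both flat inside their tray rims. The arm hid part of both from the top camera, so their last top-view numbers (for example, clock 83 x 70 mm) were useless and I disregarded them. Sitting flat inside the rims keeps them within about 13 mm of the tray centres, and the release positions were within about 2 mm.
- **Bystanders:** the glass and the remote are where they were at the start, judged by eye in the final picture.
- **Robot:** the gripper was open, with its fingertips about 0.18 m above the table and touching nothing.

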